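# Butt the battens and hold the glue-up jig's spring jaw open

## Task

Get the glue-up jig ready for me to slip a strip in: while the spring jaw is still home, slide the loose batten along until its end butts flush against the end of the screwed-down batten, lying in line with it, back against the low fence. Then take the upright black handle of the spring slide and pull it back, away from the battens, until the pointer on its side lines up with the upright marker fin, and keep it there: finish while still holding the handle against the spring, with the battens still butted. Leave the glue bottle, tape and glue gun alone.

Things in the scene. Friction and masses are not known exactly. Their poses are not given: they have to be found in the camera images.
- jig: Jig fixed to the bench: dark wooden board 300 (x) x 460 (y) x 18 mm, origin under its centre, x away from the robot. Far along it, an aluminium fence 12 mm high above the board, near face at x = 112.5 mm. Against it a light batten (45 x 130 x 36 mm high) is screwed down from y = 0 to +130 (robot's left), centre line at x = 90. The spring slide is in the middle, on the robot's side of the battens.
- seam (a point): Point on the jig board's top (18 mm above the bench) at the free end of the screwed-down batten, on the batten's centre line; axes as the jig's. The butted loose batten lies directly on the -y side of this point, so its origin is then at y = -65 mm, x = 0, z = 0 from here.
- batten: Loose light batten, 45 (x) x 130 (y, its length) x 36 mm high, about 0.15 kg, on the jig board 25 to 65 mm short of the screwed-down batten (right of it), up to 14 mm off the fence, slightly turned. Origin: centre of its underside; its +y end is to be butted. The fence is only 12 mm high, so it can be gripped across its width above the fence, or pushed.
- slide (a joint): Travel of the steel spring slide, m: 0 = home (a spring holds it there), growing as it is pulled along the jig's -x, towards the robot; ends at 0.066. The spring pulls back with 4.4 N at home plus 1.1 N per 10 mm. At home its jaw (60 mm wide in y, 26 mm high above the board) stands 24 mm from the near faces of the battens.
- handle (a point): Middle of the top face of the slide's upright black handle, a paddle 14 mm thick (along jig x), 44 mm wide (y), standing 51 mm above the slide block, its top 89 mm above the bench. It can be pinched across its thickness from above; 25 mm and more is free around it. Moves with the slide.
- pointer (a point): Free end of the slide's pointer, a flat steel tab 6 mm thick (x), sticking out of the slide's +y side 40 mm behind (jig -x of) the handle's centre, 36 mm above the bench. Moves with the slide; axes as the jig's.
- marker: Steel marker clip with an upright fin 6 mm thick (x), 22 mm wide (y), 26 mm high, fixed on the jig board beside the slide on its +y side, 30 to 55 mm behind the home position of the pointer. Origin under the fin's centre; axes as the jig's. The pointer is at the mark when it has the same jig x as the fin.
- glue: White glue bottle, 60 mm across, 150 mm high, standing on the bench to the robot's left; leave alone. Origin under its centre.
- tape: Roll of paper tape, 80 mm across, 24 mm high, lying on the near left part of the jig board; leave alone. Origin under its centre.
- gluegun: White cordless glue gun, 160 mm long, lying on its side on the bench to the robot's right; leave alone. Origin at bench level under its barrel.
Not all that is in view belongs to the job. Of the things that look like the batten, the smaller one is meant.

How it is judged (in metres and radians):
On the way, in this order (a step that is already met when the one before it is completed fails the run):
1. the loose batten is butted flush against the screwed-down one while the jaw is home (y of batten in the frame of seam between -0.068 and -0.061 m and x of batten in the frame of seam between -0.004 and 0.003 m and z of batten in the frame of seam between -0.003 and 0.003 m and angle between the y axis of batten and the y axis of jig, either way round below 0.04 rad and linear speed of batten below 0.02 m/s and value of joint slide below 0.01 m and contact force between each of the arm, the fingers and batten below 0.3 N), for 0.2 s.
2. the slide is held with its pointer at the marker fin (x of pointer in the frame of marker between -0.006 and 0.006 m and velocity of joint slide between -0.01 and 0.01 m/s and contact force between the fingers and slide above 3 N), for 0.5 s.
At the end, for the whole second after the job is handed in: The loose batten lies on the board butted to the screwed-down one (gap under 3 mm, in line within 3 to 4 mm, within 0.04 rad), and the fingers hold the slide still with its pointer within 6 mm of the marker fin (all of step 2 and y of batten in the frame of seam between -0.068 and -0.061 m and x of batten in the frame of seam between -0.004 and 0.003 m and z of batten in the frame of seam between -0.003 and 0.003 m and angle between the y axis of batten and the y axis of jig, either way round below 0.04 rad and linear speed of batten below 0.02 m/s); the arm keeps its last pose, push and grip.
It fails at once if the glue bottle is disturbed (moved over 20 mm) (distance of glue from where it was at the start of the episode above 0.02 m).
It fails at once if the roll of tape is disturbed (moved over 20 mm) (distance of tape from where it was at the start of the episode above 0.02 m).
It fails at once if the glue gun is disturbed (moved over 20 mm) (distance of gluegun from where it was at the start of the episode above 0.02 m).
It also fails if it takes over 48 s, if anything falls off the work surface, if the arm or the gripper's body presses on something with over 40 N, if the wrist force passes 120 N, or if a joint passes its speed limit or range.

## Robot

A 6-joint arm with a two-finger parallel gripper is mounted at the origin on the work surface. World frame = base frame: x ahead of the robot, y to its left, z up, the work surface at z = 0. Lengths are in mm, angles in rad, forces in N, time in s.
With the tool pointing down it reaches from about 325 to 850 mm from the base axis. Payload 4.4 kg.
Tool frame: the origin (TCP) lies at the very end of the fingers, on their centre line; the grasp point (between the pads) lies 19 mm behind it; z points along the fingers, y is the line along which they close (so a half turn about z gives the same grasp; the last joint's range is limited). The gripper opens to 94 mm and grips with 3 to 60 N. Pads are 16 mm wide; open, the fingers measure 119 mm over their backs; the gripper's body (75 mm by 177 mm) begins 78 mm behind the grasp point.
Start: joints at [1.012, 0.207, 1.542, -0, 1.393, -0.15], TCP at [228.577, 527.617, 205.447] pointing down, gripper open.
Joint ranges: [-2.73, 2.73], [-0.86, 2.22], [0.23, 2.46], [-1.11, 4.25], [0.08, 2.63], [-2.82, 2.82]. Speed limits (rad/s): [2.79, 2.79, 3.14, 3.14, 3.14, 3.14].

## Interface

Orientations are given as a unit quaternion [w, x, y, z].
In Python, from workcell import state, snapshot, close_job, cut_out gives the robot as it stands.
- The arm moves only by the tool drive_tool, never from a script. Its argument "moves" is a list of rows, each a list of 3 entries, a list of its own where there are three numbers: the turn, a rotation vector about the tool's x, y, z in rad, then the shift along the tool's x, y, z in cm, then the closure, from 0 (fully open) to 1 (shut). In form: [[[rx, ry, rz], [dx, dy, dz], grip], ...]. A call has exactly 8 rows; each row shifts and turns the commanded pose from where the row before left it, along the tool's axes as they then stand; what a row does not reach is not made up. A row lasts 1/10 s, in which the tool goes at most 50 mm and 8.59 degrees, less where a joint would pass 70% of its speed; a pose out of reach is approached as far as the arm can. A call is refused whole if a number of a shift passes 5 or a number of a turn 0.15, either way. A call with a gripper value outside its range is refused whole. The fingers move at their own pace and stop on an object; the grip force is fixed at half the most. Time passes only in rows, so rows that do not move let the fingers close, or fill a call up. It gives the time, the measured TCP pose, the force, the opening and the grip force at its end, in the units of the state.
- state(): the state, without advancing time (a new reading comes with each control period).
- snapshot(name): name is "scene" or "top"; returns a dict with "pixels" (384x512x3 uint8, red, green, blue), "mtx" (3x3 intrinsics, pixels), "eye" and "attitude" of the camera in the world. Camera axes: x right, y down, z forward; pixel columns grow to the right and rows downward; lengths in mm; the calibration is good to about 2 mm. A picture is of the moment at which its call begins. There is no depth.
- close_job(): hands the job in; it is judged then, once.
Trained networks look in a picture, given as the dict that the camera call returned (one of the last four; its "shot" number tells which), for a name from the list of things; names that differ only in an ending like _2 or _b are one class to them, and where a whole thing is asked for, a point or a joint stands for the part that bears it (a point fixed in the world has none). Each returns a list of dicts, best first, with "score" (0 to 1); they miss things now and then, are a little off and sometimes report something else, mostly with a low value. They report only what shows in the picture. A call takes as long as a camera call. They do not tell look-alikes from the thing itself.
- cut_out(picture, target): "mask" (384x512 bool, what is visible of it) and "pixel" ([column, row] in pixels, amid what is visible of it).
The state is a dict: "clock": time; "joints": joint angles; "qd": joint speeds; "joint_efforts": joint torques, N m; "position": TCP position; "ee_rot": TCP orientation; "ft_force": force on the tool from outside, world axes, zero at the start; "ft_torque": the same for the moment, N m; "opening": finger opening in mm; "finger_force": force on a finger pad.
Only numpy, scipy, OpenCV 4.12 (cv2) and the standard library are available. Lean on these libraries where they do the work, as an engineer would, in place of code of your own. Each camera call takes 0.05 s, during which the arm holds its last target. There are 200 camera calls.

## Working session

There is one attempt and no reset: what is moved stays moved. The work goes in short steps, Python scripts to look and compute and a tool call to move; the robot and the scene stay as the last step left them, time stands still between calls to the robot, and variables do not carry over. Pictures are saved under pics/ and viewed, at most 10 in all, crops included, and the job is handed in when it is done.

Besides the shell and the picture viewer there is one more tool, called after "Request:" as a command line: name --argument value ..., lists and objects as JSON in quotes. drive_tool: Moves the arm, as the interface text tells. Its arguments: {"type":"object","properties":{"moves":{"type":"array","items":{"type":"array"}}},"required":["moves"]}

```bash
mkdir -p pics; ls
python3 - <<'E'
from workcell import state, snapshot
import cv2,numpy as np
for n in("scene","top"):
    s=snapshot(n); cv2.imwrite(f"pics/{n}0.png",s["pixels"][:,:,::-1]); print(n,s["mtx"],s["eye"],s["attitude"],s["shot"])
    np.savez(f"{n}0.npz",**{k:s[k] for k in("pixels","mtx","eye","attitude")})
print(state())
E
```

```text
pics
scene [[354.58321877   0.         260.93992117]
 [  0.         354.58321877 191.62221572]
 [  0.           0.           1.        ]] [ 968.73385029 -493.02371927 1048.78341822] [-0.2670649   0.90865281  0.30963029 -0.08459017] 1
top [[498.7803909    0.         250.4772336 ]
 [  0.         498.7803909  190.58371101]
 [  0.           0.           1.        ]] [ 359.96486457  -19.34137188 1587.92696073] [-0.0548646   0.70902755 -0.70122884  0.05047695] 2
{'clock': 0.1, 'joints': array([ 1.01149952e+00,  2.07310793e-01,  1.54278931e+00,  1.30291216e-05,
        1.39352449e+00, -1.50491612e-01]), 'qd': array([-4.52113550e-04, -2.88655787e-03, -3.47443051e-03,  6.37692154e-05,
        1.46241315e-03,  1.17724562e-03]), 'joint_efforts': array([-1.86987381e-04, -3.71860242e+01, -2.82295275e+01,  6.99712615e-02,
        3.10519408e-02, -4.43963006e-05]), 'position': array([228.18175804, 526.99368719, 204.43089328]), 'ee_rot': array([-3.59053391e-04,  2.02983256e-01,  9.79181682e-01, -9.50432945e-04]), 'ft_force': array([ 0.05990732, -0.0263494 , -0.30291217]), 'ft_torque': array([-0.0424624 , -0.00262373,  0.02630857]), 'finger_force': 0.0, 'opening': 93.78789630361902}
```

View pics/scene0.png

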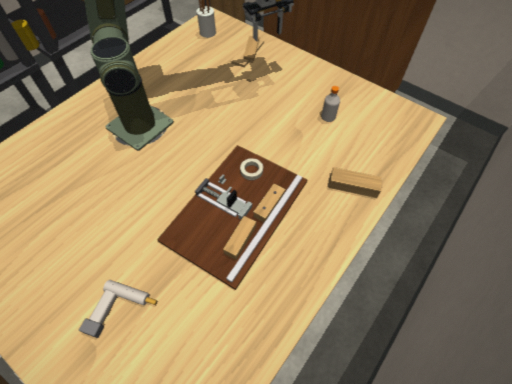

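View pics/top0.png

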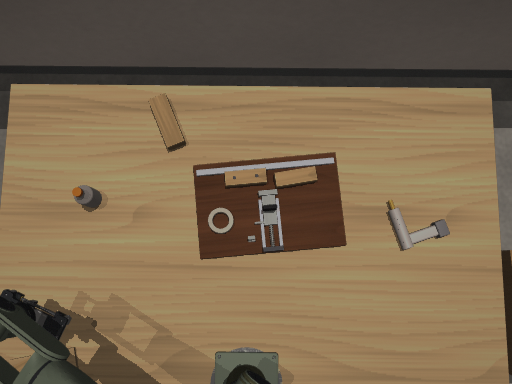

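The top view shows the board at about (268,205). The screwed batten (two screw heads) is at (246,178) and the handle at (269,207). The marker clip is probably at (251,239), and the tape is at (221,220).

There are two candidates for the loose batten: the one on the jig at (296,177), and a bigger plank on the bench at (167,122). The one on the jig fits, because it is smaller, lies on the board and sits right of the screwed batten. I'll confirm this in an enlarged crop.

```bash
cat > h.py <<'E'
import numpy as np,cv2
from scipy.spatial.transform import Rotation as R
def rot(q): return R.from_quat([q[1],q[2],q[3],q[0]]).as_matrix()
def ray(s,p):
    d=rot(s["attitude"])@np.linalg.inv(s["mtx"])@np.array([p[0],p[1],1.]); return np.array(s["eye"]),d/np.linalg.norm(d)
def atz(s,p,z):
    e,d=ray(s,p); return e+d*(z-e[2])/d[2]
def tri(s1,p1,s2,p2):
    e1,d1=ray(s1,p1);e2,d2=ray(s2,p2)
    t=np.linalg.lstsq(np.c_[d1,-d2],e2-e1,rcond=None)[0]
    a,b=e1+t[0]*d1,e2+t[1]*d2; return (a+b)/2,np.linalg.norm(a-b)
def proj(s,P):
    P=np.atleast_2d(P); c=(P-s["eye"])@rot(s["attitude"]); u=c@np.array(s["mtx"]).T; return u[:,:2]/u[:,2:]
E
python3 - <<'E'
from workcell import snapshot,cut_out
from h import *
np.set_printoptions(precision=1,suppress=True)
S={n:snapshot(n) for n in("scene","top")}
M={}
for t in("jig","batten","handle","marker","pointer","slide","tape","glue","gluegun"):
    for n in S:
        for r in cut_out(S[n],t)[:3]:
            m=r["mask"].astype(np.uint8); 
            if r["score"]<.2: continue
            print(t,n,round(r["score"],2),np.array(r["pixel"]),m.sum(),"at z18/36:",atz(S[n],r["pixel"],18)[:2],atz(S[n],r["pixel"],54)[:2])
            M.setdefault((t,n),m)
np.savez("masks.npz",**{f"{a}_{b}":m for (a,b),m in M.items()})
a=S["top"]["pixels"][145:265,185:355]; b=S["scene"]["pixels"][140:285,155:312]
a=cv2.resize(a,None,fx=4.4,fy=4.4,interpolation=cv2.INTER_CUBIC)
cv2.imwrite("pics/ctop.png",a[:,:,::-1])
b=cv2.resize(b,None,fx=4.1,fy=4.1,interpolation=cv2.INTER_CUBIC)
cv2.imwrite("pics/cscene.png",b[:,:,::-1])
E
```

```text
jig scene 0.81 [229.9 212.1] 10066 at z18/36: [546.2 -91. ] [ 561.  -105.1]
jig top 0.62 [265.6 204.7] 12665 at z18/36: [551.  -56.7] [546.7 -55.8]
batten scene 0.64 [240.7 237.1] 656 at z18/36: [ 632.1 -139.6] [ 643.9 -152. ]
batten scene 0.36 [235.5 203.4] 522 at z18/36: [539.5 -53.8] [554.4 -69.1]
batten top 0.82 [295.8 177.4] 620 at z18/36: [ 639.9 -152.5] [ 633.5 -149.4]
batten top 0.77 [169.4 119.2] 1072 at z18/36: [828.  258.4] [817.2 252.1]
batten top 0.71 [266.1 204.9] 12870 at z18/36: [550.4 -58.2] [546.  -57.3]
handle scene 0.9 [234.1 202. ] 521 at z18/36: [532.2 -52.4] [547.5 -67.8]
handle top 0.84 [272.2 205.6] 536 at z18/36: [548.4 -77.6] [544.1 -76.2]
marker scene 0.6 [220.4 179.6] 16 at z18/36: [435.4 -11.4] [454.1 -28.2]
marker top 0.44 [266.4 205.5] 12688 at z18/36: [548.5 -59.2] [544.2 -58.3]
marker top 0.39 [252.8 235.8] 33 at z18/36: [452.3 -17.2] [450.2 -17.2]
pointer scene 0.86 [231.9 202.5] 503 at z18/36: [527.6 -58.5] [543.  -73.7]
pointer scene 0.24 [253.1 169.2] 312 at z18/36: [498.3  94.9] [514.7  74.4]
slide scene 0.78 [235.2 205. ] 463 at z18/36: [542.6 -59.2] [557.5 -74.3]
slide top 0.62 [268.2 203.7] 554 at z18/36: [554.3 -64.9] [549.9 -63.8]
tape scene 0.67 [250.2 167.3] 270 at z18/36: [484.8  95.1] [501.7  74.6]
tape top 0.72 [227.9 222.6] 218 at z18/36: [492.9  61.8] [489.9  59.9]
glue scene 0.75 [327.7 104.8] 445 at z18/36: [538.  539.5] [553.  503.4]
glue scene 0.3 [230.6 205.1] 477 at z18/36: [530.7 -69. ] [546.  -83.8]
glue top 0.61 [ 85.4 196. ] 460 at z18/36: [572.7 517.1] [567.8 504.8]
gluegun scene 0.84 [107.5 299.3] 1399 at z18/36: [ 453.5 -525.9] [ 471.5 -524.7]
gluegun top 0.94 [409.7 233.1] 1062 at z18/36: [ 466.2 -509.3] [ 463.8 -498. ]
```

View pics/ctop.png

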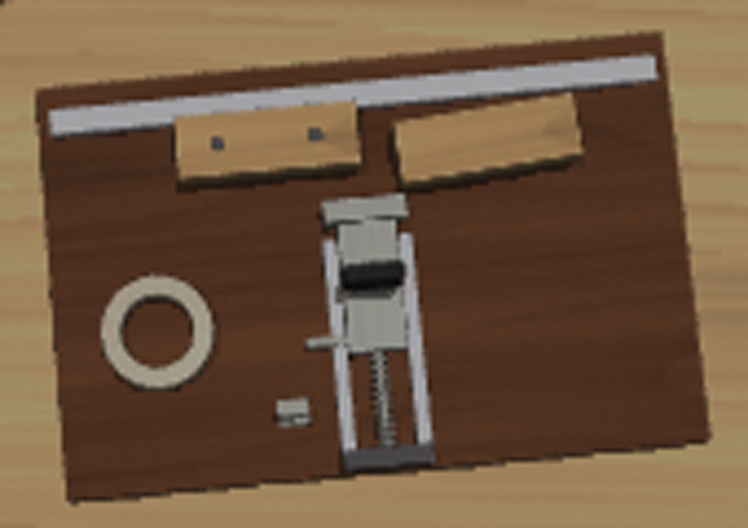

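View pics/cscene.png

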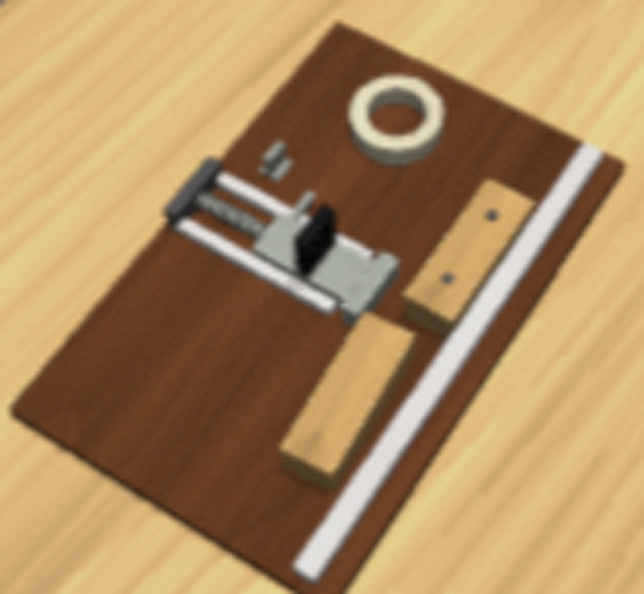

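The crops confirm it. The loose batten is at ctop (394–581, 94–182), and the screwed one, with two screw heads, is at (175–360, 101–180). The handle top is near (373,270), the pointer tip near (306,344) and the marker near (292,408). Next I'll fit the poses from both views.

```bash
cat > fit.py <<'E'
from h import *
from scipy.optimize import least_squares
np.set_printoptions(precision=1,suppress=True)
T=dict(np.load("top0.npz"));S=dict(np.load("scene0.npz"))
ct=lambda p:(np.array(p,float)+.5)/4.4-.5+[185,145]
cs=lambda p:(np.array(p,float)+.5)/4.1-.5+[155,140]
def pose(q,P):
    c,s=np.cos(q[2]),np.sin(q[2]); P=np.array(P,float); return np.c_[P[:,0]*c-P[:,1]*s+q[0],P[:,0]*s+P[:,1]*c+q[1],P[:,2]]
bt=[(112.5,130,54),(112.5,0,54),(67.5,0,54),(67.5,130,54)]
bd=[(150,230,18),(150,-230,18),(-150,-230,18),(-150,230,18)]
def fit(Pt,ut,Ps,us,q0):
    ut=ct(ut);us=cs(us)
    f=lambda q:np.r_[(proj(T,pose(q,Pt))-ut).ravel(),(proj(S,pose(q,Ps))-us).ravel()]
    r=least_squares(f,q0); return r.x,r.fun.reshape(-1,2)
if __name__=="__main__":
    q,e=fit(bd+bt,[(36,90),(661,32),(709,440),(69,500),(175,118),(356,101),(360,163),(178,180)],
        bd[2:]+bd[:1]+bt,[(12,410),(339,22),(625,165),(537,203),(447,320),(405,296),(492,180)],[550,-57,0.05])
    print("jig",q,np.rad2deg(q[2]),"\n",e)
    lb=[(22.5,65,54),(22.5,-65,54),(-22.5,-65,54),(-22.5,65,54)]
    b,e=fit(lb,[(394,124),(572,94),(581,153),(402,182)],lb,[(415,335),(330,475),(281,455),(370,315)],[640,-150,0.1])
    print("batten",b,np.rad2deg(b[2]),"\n",e)
    p,d=tri(T,ct((487,138)),S,cs((349,395)));print("batten top centre tri",p,d)
    p,d=tri(T,ct((372,265)),S,cs((322,220)));print("handle top tri",p,d)
    c,s=np.cos(q[2]),np.sin(q[2]);J=lambda w:np.array([[c,s],[-s,c]])@(np.array(w)[:2]-q[:2])
    print("batten in jig",J(b),"want 90,-65; yaw",b[2]-q[2])
    print("handle jig",J(atz(T,ct((372,265)),89)),J(atz(S,cs((320,218)),89)))
    print("pointer tip top",J(atz(T,ct((306,344)),36)),"scene",J(atz(S,cs((309,196)),36)))
    print("marker top",J(atz(T,ct((292,403)),44)),"scene",J(atz(S,cs((275,148)),44)))
    np.save("jig.npy",q);np.save("bat.npy",b)
E
python3 fit.py
python3 - <<'E'
import cv2,numpy as np
a=np.load("top0.npz")["pixels"][188:258,238:298];b=np.load("scene0.npz")["pixels"][165:225,190:258]
a=cv2.resize(a,(510,595),interpolation=cv2.INTER_CUBIC)  #8.5
cv2.imwrite("pics/zt.png",a[:,:,::-1])
E
```

```text
jig [552.3 -65.5   0.1] 5.91303800826365 
 [[-0.2 -0.4]
 [ 0.2 -0.2]
 [ 0.5  0.4]
 [-0.6  0.4]
 [-0.5 -0.2]
 [-0.3 -0.2]
 [ 0.2 -0.1]
 [ 0.1 -0.2]
 [-1.2  0. ]
 [-0.4 -0.5]
 [ 0.7 -0.5]
 [-0.3  0.1]
 [ 1.6  0.7]
 [-0.2  0.1]
 [-0.9 -0.2]]
batten [ 638.2 -148.5    0.2] 9.783033634836439 
 [[-0.4 -0.6]
 [ 0.1 -0.3]
 [ 0.6  0.2]
 [ 0.2  0.2]
 [ 0.5  0.4]
 [ 0.7  0.5]
 [-0.3 -1.2]
 [-1.  -0.6]]
batten top centre tri [ 638.2 -148.8   49.9] 1.5205455331029343
handle top tri [542.  -64.4  97.3] 2.7257945543360003
batten in jig [ 76.9 -91.4] want 90,-65; yaw 0.06754416572147615
handle jig [-10.2   0.9] [-14.9   7.9]
pointer tip top [-55.7  50.6] scene [-56.   47.3]
marker top [-96.8  64.3] scene [-104.1   68.1]
```

View pics/zt.png

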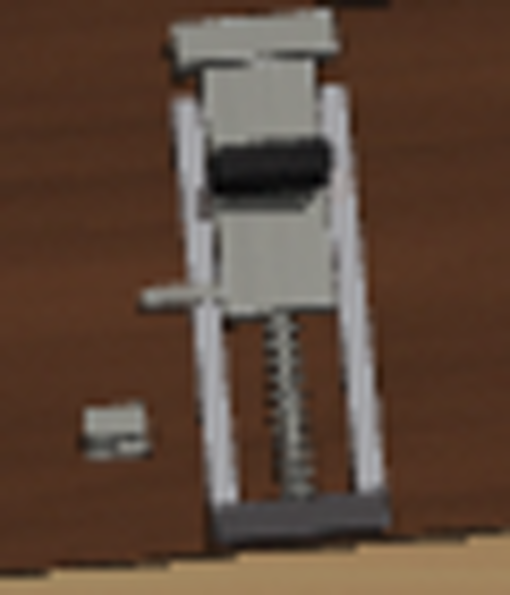

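Request:
drive_tool --moves '[[[0, 0, 0.1324], [0, 0, 0], 0], [[0, 0, 0.1324], [0, 0, 0], 0], [[0, 0, 0.1324], [0, 0, 0], 0], [[0, 0, 0.1324], [0, 0, 0], 0], [[0, 0, 0.1324], [0, 0, 0], 0], [[0, 0, 0.1324], [0, 0, 0], 0], [[0, 0, 0.1324], [0, 0, 0], 0], [[0, 0, 0.1324], [0, 0, 0], 0]]'

```text
clock: 1.9
position: [228.6, 527.6, 205.4]
ee_rot: [-0.0, 0.672, 0.741, -0.0]
ft_force: [-0.0, 0.6, 0.8]
opening: 94.0
finger_force: 0.0
```

Request:
drive_tool --moves '[[[0, 0, 0], [-2.98, 1.41, 0], 0], [[0, 0, 0], [-2.98, 1.41, 0], 0], [[0, 0, 0], [-2.98, 1.41, 0], 0], [[0, 0, 0], [-2.98, 1.41, 0], 0], [[0, 0, 0], [-2.98, 1.41, 0], 0], [[0, 0, 0], [-2.98, 1.41, 0], 0], [[0, 0, 0], [-2.98, 1.41, 0], 0], [[0, 0, 0], [-2.98, 1.41, 0], 0]]'

```text
clock: 2.7
position: [365.8, 300.9, 205.7]
ee_rot: [0.0, 0.67, 0.743, 0.0]
ft_force: [0.1, 0.5, 0.7]
opening: 94.4
finger_force: 0.0
```

Request:
drive_tool --moves '[[[0, 0, 0], [-2.98, 1.41, 0], 0], [[0, 0, 0], [-2.98, 1.41, 0], 0], [[0, 0, 0], [-2.98, 1.41, 0], 0], [[0, 0, 0], [-2.98, 1.41, 0], 0], [[0, 0, 0], [-2.98, 1.41, 0], 0], [[0, 0, 0], [-2.98, 1.41, 0], 0], [[0, 0, 0], [-2.98, 1.41, 0], 0], [[0, 0, 0], [-2.98, 1.41, 0], 0]]'

```text
clock: 3.5
position: [502.5, 75.2, 205.6]
ee_rot: [0.0, 0.67, 0.742, 0.0]
ft_force: [-0.2, 0.6, 1.7]
opening: 93.9
finger_force: 0.0
```

Request:
drive_tool --moves '[[[0, 0, 0], [-2.98, 1.41, 0], 0], [[0, 0, 0], [-2.98, 1.41, 0], 0], [[0, 0, 0], [-2.98, 1.41, 0], 0], [[0, 0, 0], [-2.98, 1.41, 0], 0], [[0, 0, 0], [-2.98, 1.41, 0], 0], [[0, 0, 0], [-2.98, 1.41, 0], 0], [[0, 0, 0], [-2.98, 1.41, 0], 0], [[0, 0, 0], [-2.98, 1.41, 0], 0]]'

```text
clock: 4.3
position: [639.2, -150.3, 205.3]
ee_rot: [-0.0, 0.67, 0.742, 0.0]
ft_force: [0.0, -0.1, 0.4]
opening: 94.1
finger_force: 0.0
```

Request:
drive_tool --moves '[[[0, 0, 0], [0.1, -0.1, 3], 0], [[0, 0, 0], [0, 0, 3], 0], [[0, 0, 0], [0, 0, 3], 0], [[0, 0, 0], [0, 0, 3], 0], [[0, 0, 0], [0, 0, 2], 0], [[0, 0, 0], [0, 0, 1.6], 0], [[0, 0, 0], [0, 0, 1.3], 0], [[0, 0, 0], [0, 0, 0], 0]]'

```text
clock: 5.1
position: [636.1, -147.7, 34.4]
ee_rot: [-0.002, 0.67, 0.743, -0.001]
ft_force: [-0.1, -1.0, 0.2]
opening: 94.1
finger_force: 0.0
```

Request:
drive_tool --moves '[[[0, 0, 0], [0, 0, 0], 0.3], [[0, 0, 0], [0, 0, 0], 0.4], [[0, 0, 0], [0, 0, 0], 0.45], [[0, 0, 0], [0, 0, 0], 0.5], [[0, 0, 0], [0, 0, 0], 0.6], [[0, 0, 0], [0, 0, 0], 0.6], [[0, 0, 0], [0, 0, 0], 0.6], [[0, 0, 0], [0, 0, 0], 0.6]]'

```text
clock: 5.9
position: [637.3, -148.2, 36.6]
ee_rot: [-0.0, 0.67, 0.742, -0.0]
ft_force: [-0.0, -0.2, 0.4]
opening: 45.1
finger_force: 29.4
```

Run:
```python
from workcell import state,snapshot
from h import *
np.set_printoptions(precision=2,suppress=True)
st=state();q=np.load("jig.npy");c,s=np.cos(q[2]),np.sin(q[2]);J=lambda w:np.array([[c,s],[-s,c]])@(np.array(w)[:2]-q[:2])
print(st["clock"],st["position"],J(st["position"]),st["ft_force"],st["opening"],st["finger_force"])
a=snapshot("top");cv2.imwrite("pics/g1.png",cv2.resize(a["pixels"][145:265,185:355],None,fx=4.4,fy=4.4,interpolation=cv2.INTER_CUBIC)[:,:,::-1])
```

```text
5.9 [ 637.34 -148.2    36.59] [ 76.07 -90.98] [-0.02 -0.19  0.44] 45.06115289583055 29.416773073462537
```

Request:
drive_tool --moves '[[[0, 0, 0], [0, 0.2, 0], 0.6], [[0, 0, 0], [0, 0.3, 0], 0.6], [[0, 0, 0], [0, 0.3, 0], 0.6], [[0, 0, 0], [0, 0.2, 0], 0.6], [[0, 0, 0], [0, 0.1, 0], 0.6], [[0, 0, 0], [0, 0, 0], 0.6], [[0, 0, 0], [0, 0, 0], 0.6], [[0, 0, 0], [0, 0, 0], 0.6]]'

```text
clock: 6.75
position: [645.7, -147.3, 36.7]
ee_rot: [-0.003, 0.67, 0.742, -0.002]
ft_force: [-9.5, -0.7, 9.8]
opening: 45.6
finger_force: 29.1
```

Request:
drive_tool --moves '[[[0, 0, 0], [0, 0.04, 0], 0.6], [[0, 0, 0], [0, 0.03, 0], 0.6], [[0, 0, 0], [0, 0.03, 0], 0.6], [[0, 0, 0], [0, 0.03, 0], 0.6], [[0, 0, 0], [0, 0.02, 0], 0.6], [[0, 0, 0], [0, 0, 0], 0.6], [[0, 0, 0], [0, 0, 0], 0.6], [[0, 0, 0], [0, 0, 0], 0.6]]'

```text
clock: 7.55
position: [645.8, -147.2, 36.8]
ee_rot: [-0.004, 0.67, 0.742, -0.003]
ft_force: [-12.5, -1.0, 11.7]
opening: 45.0
finger_force: 29.1
```

Run:
```python
from workcell import state,snapshot
from h import *
a=snapshot("top");b=snapshot("scene")
f=lambda x,k:cv2.resize(x,None,fx=k,fy=k,interpolation=cv2.INTER_CUBIC)
A=f(a["pixels"][150:210,220:340],6.6);B=f(b["pixels"][185:270,200:310],0.1)
A=f(a["pixels"][140:240,215:325],3.6);B=f(b["pixels"][180:280,200:310],3.6)
cv2.imwrite("pics/g2.png",np.hstack([A,B])[:,:,::-1])
```

```text
(no output)
```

View pics/g2.png

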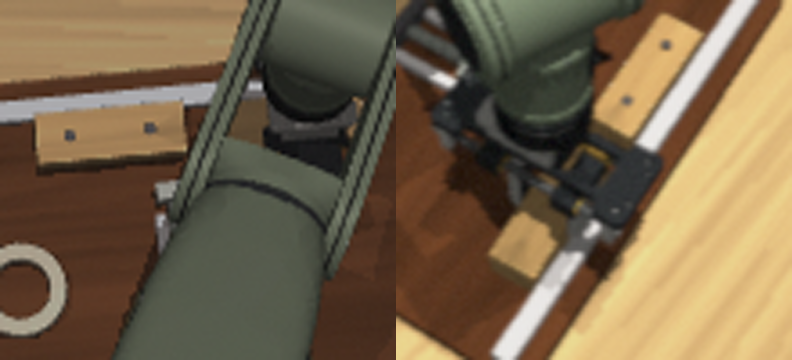

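Request:
drive_tool --moves '[[[0, 0, 0], [0, 0, -0.1], 0.6], [[0, 0, 0], [0, 0, -0.1], 0.6], [[0, 0, 0], [0, 0, -0.1], 0.6], [[0, 0, 0], [0, 0, -0.1], 0.6], [[0, 0, 0], [0, 0, 0], 0.6], [[0, 0, 0], [0, 0, 0], 0.6], [[0, 0, 0], [0, 0, 0], 0.6], [[0, 0, 0], [0, 0, 0], 0.6]]'

```text
clock: 8.45
position: [646.1, -146.8, 37.4]
ee_rot: [-0.004, 0.67, 0.742, -0.002]
ft_force: [-5.2, -2.4, -2.8]
opening: 45.2
finger_force: 29.2
```

Run:
```python
from workcell import state
import numpy as np
np.set_printoptions(precision=2,suppress=True)
s=state();print(s["position"],s["ft_force"],s["ft_torque"],s["opening"],s["finger_force"])
```

```text
[ 646.1  -146.79   37.42] [-5.15 -2.39 -2.78] [-0.38  1.22 -0.4 ] 45.15140337898418 29.156703650951385
```

Run:
```python
from workcell import state,snapshot
from h import *
from fit import pose
b=snapshot("scene");q=np.load("jig.npy");p=state()["position"]
c,s=np.cos(q[2]),np.sin(q[2]);j=np.array([[c,s],[-s,c]])@(p[:2]-q[:2]);print(j)
k=5.5;o=np.array([215,185]);im=np.ascontiguousarray(cv2.resize(b["pixels"][185:290,215:345],None,fx=k,fy=k,interpolation=cv2.INTER_CUBIC)[:,:,::-1])
def ln(P,col):
    u=((proj(b,pose(q,P))-o+.5)*k-.5)
    cv2.polylines(im,[np.int32(np.round(u*8))],False,col,1,cv2.LINE_AA,3)
ln([(112.5,-230,30),(112.5,230,30)],(0,0,255))
ln([(112.5,0,54),(67.5,0,54),(67.5,130,54),(112.5,130,54),(112.5,0,54)],(255,0,0))
x,y=j;y-=0.4
ln([(x+22.5,y-65,54),(x-22.5,y-65,54),(x-22.5,y+65,54),(x+22.5,y+65,54),(x+22.5,y-65,54),(x+22.5,y-65,18),(x-22.5,y-65,18)],(0,255,0))
cv2.imwrite("pics/g3.png",im)
```

```text
[ 84.9 -90.5]
```

View pics/g3.png

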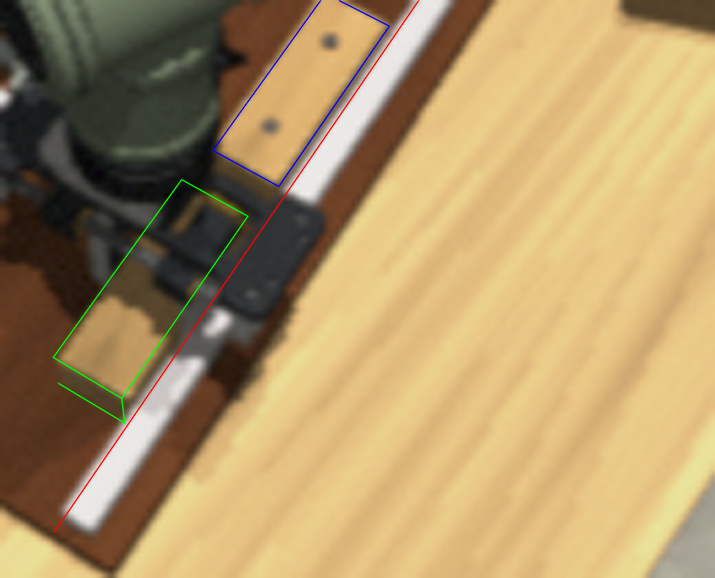

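Request:
drive_tool --moves '[[[0, 0, 0], [0, -0.2, 0], 0.6], [[0, 0, 0], [0.2, 0, 0.1], 0.6], [[0, 0, 0], [0.3, 0, 0], 0.6], [[0, 0, 0], [0.3, 0, 0], 0.6], [[0, 0, 0], [0.3, 0, 0], 0.6], [[0, 0, 0], [0.3, 0, 0], 0.6], [[0, 0, 0], [0.3, 0, 0], 0.6], [[0, 0, 0], [0, 0, 0], 0.6]]'

```text
clock: 9.3
position: [644.7, -130.3, 38.8]
ee_rot: [-0.001, 0.67, 0.742, -0.001]
ft_force: [-5.8, -2.3, -0.1]
opening: 44.8
finger_force: 29.3
```

Request:
drive_tool --moves '[[[0, 0, 0], [0, 0, 0], 0.6], [[0, 0, 0], [0, 0.1, 0], 0.6], [[0, 0, 0], [0, 0, 0], 0.6], [[0, 0, 0], [0, 0.1, 0], 0.6], [[0, 0, 0], [0, 0, 0], 0.6], [[0, 0, 0], [0, 0, 0], 0.6], [[0, 0, 0], [0, 0, 0], 0.6], [[0, 0, 0], [0, 0, 0], 0.6]]'

```text
clock: 10.1
position: [646.6, -129.9, 38.8]
ee_rot: [-0.001, 0.67, 0.742, -0.001]
ft_force: [-4.8, -1.8, -0.0]
opening: 44.5
finger_force: 29.8
```

Request:
drive_tool --moves '[[[0, 0, 0], [0, 0.1, 0], 0.6], [[0, 0, 0], [0, 0, 0], 0.6], [[0, 0, 0], [0, 0.1, 0], 0.6], [[0, 0, 0], [0, 0, 0], 0.6], [[0, 0, 0], [0, 0, 0], 0.6], [[0, 0, 0], [0, 0, 0], 0.6], [[0, 0, 0], [0, 0, 0], 0.6], [[0, 0, 0], [0, 0, 0], 0.6]]'

```text
clock: 10.9
position: [647.3, -129.9, 38.8]
ee_rot: [-0.002, 0.67, 0.742, -0.002]
ft_force: [-8.3, -2.7, 2.3]
opening: 44.6
finger_force: 30.0
```

Request:
drive_tool --moves '[[[0, 0, 0], [0, 0.1, 0], 0.6], [[0, 0, 0], [0, 0, 0], 0.6], [[0, 0, 0], [0, 0.1, 0], 0.6], [[0, 0, 0], [0, 0, 0], 0.6], [[0, 0, 0], [0, 0, 0], 0.6], [[0, 0, 0], [0, 0, 0], 0.6], [[0, 0, 0], [0, 0, 0], 0.6], [[0, 0, 0], [0, 0, 0], 0.6]]'

```text
clock: 11.7
position: [647.4, -129.8, 38.5]
ee_rot: [-0.004, 0.67, 0.742, -0.004]
ft_force: [-11.7, -1.6, 4.3]
opening: 44.6
finger_force: 30.0
```

Request:
drive_tool --moves '[[[0, 0, 0], [0, -0.2, 0], 0.6], [[0, 0, 0], [0.2, 0, 0], 0.6], [[0, 0, 0], [0.2, 0, 0], 0.6], [[0, 0, 0], [0.2, 0, 0], 0.6], [[0, 0, 0], [0.1, 0, 0], 0.6], [[0, 0, 0], [0, 0, 0], 0.6], [[0, 0, 0], [0, 0, 0], 0.6], [[0, 0, 0], [0, 0, 0], 0.6]]'

```text
clock: 12.5
position: [646.6, -123.8, 38.2]
ee_rot: [-0.002, 0.67, 0.742, -0.003]
ft_force: [-7.2, -3.5, 0.1]
opening: 44.9
finger_force: 30.0
```

Request:
drive_tool --moves '[[[0, 0, 0], [0.1, 0, 0], 0.6], [[0, 0, 0], [0.1, 0, 0], 0.6], [[0, 0, 0], [0.1, 0, 0], 0.6], [[0, 0, 0], [0, 0, 0], 0.6], [[0, 0, 0], [0, 0, 0], 0.6], [[0, 0, 0], [0, 0, 0], 0.6], [[0, 0, 0], [0, 0, 0], 0.6], [[0, 0, 0], [0, 0, 0], 0.6]]'

```text
clock: 13.3
position: [646.4, -121.1, 38.2]
ee_rot: [-0.002, 0.67, 0.742, -0.003]
ft_force: [-7.3, -4.2, -0.9]
opening: 45.0
finger_force: 30.0
```

Request:
drive_tool --moves '[[[0, 0, 0], [0.1, 0, 0], 0.6], [[0, 0, 0], [0.1, 0, 0], 0.6], [[0, 0, 0], [0, 0, 0], 0.6], [[0, 0, 0], [0, 0, 0], 0.6], [[0, 0, 0], [0, 0, 0], 0.6], [[0, 0, 0], [0, 0, 0], 0.6], [[0, 0, 0], [0, 0, 0], 0.6], [[0, 0, 0], [0, 0, 0], 0.6]]'

```text
clock: 14.1
position: [646.4, -121.1, 38.2]
ee_rot: [-0.0, 0.67, 0.742, -0.004]
ft_force: [-6.7, -10.0, -3.6]
opening: 44.7
finger_force: 30.0
```

Request:
drive_tool --moves '[[[0, 0, 0], [0.1, 0, 0], 0.6], [[0, 0, 0], [0.1, 0, 0], 0.6], [[0, 0, 0], [0, 0, 0], 0.6], [[0, 0, 0], [0, 0, 0], 0.6], [[0, 0, 0], [0, 0, 0], 0.6], [[0, 0, 0], [0, 0, 0], 0.6], [[0, 0, 0], [0, 0, 0], 0.6], [[0, 0, 0], [0, 0, 0], 0.6]]'

```text
clock: 14.9
position: [646.4, -121.0, 38.3]
ee_rot: [0.001, 0.67, 0.742, -0.004]
ft_force: [-5.8, -12.9, -3.8]
opening: 45.1
finger_force: 30.0
```

Request:
drive_tool --moves '[[[0, 0, 0], [-0.2, 0, 0.1], 0.6], [[0, 0, 0], [-0.1, 0, 0.1], 0.6], [[0, 0, 0], [0, 0, 0.1], 0.6], [[0, 0, 0], [0, 0, 0.1], 0.6], [[0, 0, 0], [0, 0, 0], 0.6], [[0, 0, 0], [0, 0, 0], 0.6], [[0, 0, 0], [0, 0, 0], 0.6], [[0, 0, 0], [0, 0, 0], 0.6]]'

```text
clock: 15.7
position: [646.4, -121.1, 36.8]
ee_rot: [-0.001, 0.67, 0.743, -0.003]
ft_force: [-11.9, -5.7, 9.6]
opening: 44.8
finger_force: 30.0
```

Request:
drive_tool --moves '[[[0, 0, 0], [0, 0, 0], 0.5], [[0, 0, 0], [0, 0, 0], 0.4], [[0, 0, 0], [0, 0, 0], 0.3], [[0, 0, 0], [0, 0, 0], 0.2], [[0, 0, 0], [0, 0, 0], 0.15], [[0, 0, 0], [0, 0, 0], 0.15], [[0, 0, 0], [0, 0, 0], 0.15], [[0, 0, 0], [0, 0, 0], 0.15]]'

```text
clock: 16.5
position: [649.1, -118.7, 35.4]
ee_rot: [-0.0, 0.67, 0.743, 0.0]
ft_force: [-0.0, -0.3, 1.0]
opening: 79.7
finger_force: 0.0
```

Request:
drive_tool --moves '[[[0, 0, 0], [0, 0, -1.5], 0.15], [[0, 0, 0], [0, 0, -3], 0.15], [[0, 0, 0], [0, 0, -3.5], 0.15], [[0, 0, 0], [0, 0, -4], 0.15], [[0, 0, 0], [1.6, -2.6, 0], 0.2], [[0, 0, 0], [1.6, -2.7, 0], 0.25], [[0, 0, 0], [1.6, -2.7, 0], 0.25], [[0, 0, 0], [1.6, -2.6, 0], 0.25]]'

```text
clock: 17.3
position: [536.3, -65.7, 156.8]
ee_rot: [0.001, 0.67, 0.742, 0.0]
ft_force: [0.0, 0.4, -0.6]
opening: 70.2
finger_force: 0.0
```

Run:
```python
from workcell import state,snapshot,cut_out
from h import *
b=snapshot("scene");a=snapshot("top");print(state()["position"],state()["clock"])
for n,s in(("scene",b),("top",a)):
    np.savez(f"{n}1.npz",**{k:s[k] for k in("pixels","mtx","eye","attitude")})
f=lambda x,k:cv2.resize(x,None,fx=k,fy=k,interpolation=cv2.INTER_CUBIC)
A=f(b["pixels"][160:280,185:310],3.2*1.5)
cv2.imwrite("pics/g4.png",A[:,:,::-1])
```

```text
[533.73294321 -64.26883416 155.90813414] 17.4
```

View pics/g4.png

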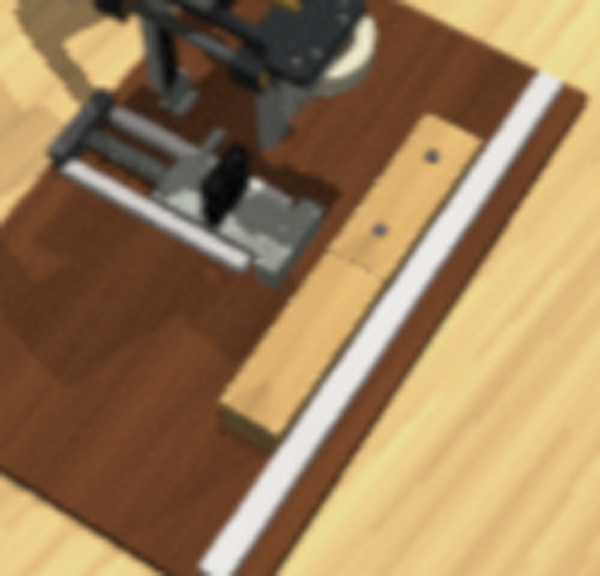

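Battens are butted flush and in line: the seam is at (330–383, 250–272) in the crop. The jaw is still home, with the handle at (225,180) below the open gripper. Descending on the handle.

Request:
drive_tool --moves '[[[0, 0, 0], [0, 0, 2], 0.25], [[0, 0, 0], [0, 0.1, 2], 0.25], [[0, 0, 0], [0, 0, 2], 0.25], [[0, 0, 0], [0, 0, 1.5], 0.25], [[0, 0, 0], [0, 0, 1.5], 0.25], [[0, 0, 0], [0, 0, 1], 0.25], [[0, 0, 0], [0, 0, 0], 0.25], [[0, 0, 0], [0, 0, 0], 0.25]]'

```text
clock: 18.2
position: [538.8, -66.3, 56.1]
ee_rot: [0.0, 0.67, 0.742, 0.0]
ft_force: [0.0, -0.4, -0.1]
opening: 70.6
finger_force: 0.0
```

Request:
drive_tool --moves '[[[0, 0, 0], [0, 0, 0], 0.5], [[0, 0, 0], [0, 0, 0], 0.65], [[0, 0, 0], [0, 0, 0], 0.75], [[0, 0, 0], [0, 0, 0], 0.85], [[0, 0, 0], [0, 0, 0], 1], [[0, 0, 0], [0, 0, 0], 1], [[0, 0, 0], [0, 0, 0], 1], [[0, 0, 0], [0, 0, 0], 1]]'

```text
clock: 19.0
position: [534.9, -66.2, 55.1]
ee_rot: [-0.003, 0.67, 0.743, -0.003]
ft_force: [-8.4, -1.6, 6.1]
opening: 14.2
finger_force: 30.0
```

Run:
```python
from workcell import state,snapshot
from h import *
s=state();q=np.load("jig.npy");c,sn=np.cos(q[2]),np.sin(q[2])
print(s["position"],s["ft_force"],s["opening"],s["finger_force"],np.array([[c,sn],[-sn,c]])@(s["position"][:2]-q[:2]))
# pointer/marker: zoom from clear initial scene view + clear top view
S=np.load("scene0.npz")["pixels"];T=np.load("top0.npz")["pixels"]
f=lambda x,k:cv2.resize(x,None,fx=k,fy=k,interpolation=cv2.INTER_CUBIC)
A=f(S[168:203,205:245],10);B=f(T[220:248,243:275],12.5)
A=A[:350];B=B[:350]
cv2.imwrite("pics/mk.png",np.hstack([A,B])[:,:,::-1])
```

```text
[534.89976895 -66.16866575  55.12174201] [-8.40070311 -1.64741288  6.07819208] 14.162895066073231 29.993253350257874 [-17.38054717   1.16238057]
```

View pics/mk.png

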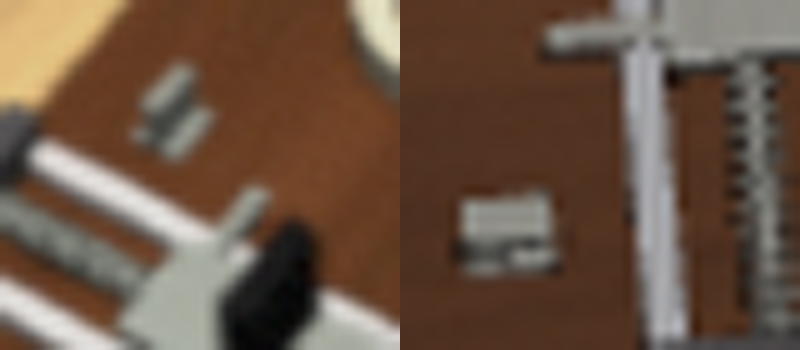

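Run:
```python
from fit import *
q=np.load("jig.npy");c,s=np.cos(q[2]),np.sin(q[2]);J=lambda w:np.array([[c,s],[-s,c]])@(np.array(w)[:2]-q[:2])
print("T foot",J(atz(T,(251.1,238.1),20)),"ptr",J(atz(T,(254.6,222.6),37)))
print("S fin top",J(atz(S,(221.5,176.3),44)),"ptr",J(atz(S,(230.3,187.0),37)))
print("tri fin",*tri(T,(251.1,237.6),S,(221.5,176.3)),"tri ptr",*tri(T,(254.6,222.6),S,(230.3,187.0)))
```

```text
T foot [-101.3   64.4] ptr [-55.3  49.2]
S fin top [-103.3   65.8] ptr [-55.6  48.8]
tri fin [444.8 -12.2  47.5] 0.5176825763134619 tri ptr [492.1 -22.5  37. ] 0.45643662068590335
```

Request:
drive_tool --moves '[[[0, 0, 0], [0, -0.4, 0], 1], [[0, 0, 0], [0, -0.7, 0], 1], [[0, 0, 0], [0, -0.9, 0], 1], [[0, 0, 0], [0, -1, 0], 1], [[0, 0, 0], [0, -1, 0], 1], [[0, 0, 0], [0, -0.7, 0], 1], [[0, 0, 0], [0, -0.4, 0], 1], [[0, 0, 0], [0, 0, 0], 1]]'

```text
clock: 19.8
position: [489.2, -71.0, 55.2]
ee_rot: [0.002, 0.67, 0.742, 0.002]
ft_force: [8.2, 1.7, -9.4]
opening: 13.8
finger_force: 30.0
```

Request:
drive_tool --moves '[[[0, 0, 0], [0, 0, 0], 1], [[0, 0, 0], [0, 0, 0], 1], [[0, 0, 0], [0, 0, 0], 1], [[0, 0, 0], [0, 0, 0], 1], [[0, 0, 0], [0, 0, 0], 1], [[0, 0, 0], [0, 0, 0], 1], [[0, 0, 0], [0, 0, 0], 1], [[0, 0, 0], [0, 0, 0], 1]]'

```text
clock: 20.6
position: [489.6, -70.9, 55.2]
ee_rot: [0.002, 0.67, 0.742, 0.002]
ft_force: [9.1, 2.0, -8.8]
opening: 13.9
finger_force: 30.0
```

Run:
```python
from workcell import state,snapshot
from h import *
s=state();q=np.load("jig.npy");c,sn=np.cos(q[2]),np.sin(q[2])
print(s["clock"],s["position"],s["ft_force"],s["opening"],s["finger_force"],np.array([[c,sn],[-sn,c]])@(s["position"][:2]-q[:2]))
b=snapshot("scene");a=snapshot("top");f=lambda x,k:cv2.resize(x,None,fx=k,fy=k,interpolation=cv2.INTER_CUBIC)
A=f(b["pixels"][163:233,195:275],5);B=f(a["pixels"][205:255,235:285],7)
cv2.imwrite("pics/p1.png",np.hstack([A,B])[:,:,::-1])
```

```text
20.6 [489.64955911 -70.93457576  55.158386  ] [ 9.0668016   2.04072593 -8.76106578] 13.932048219153716 30.026864111423492 [-62.88097748   1.08345421]
```

View pics/p1.png

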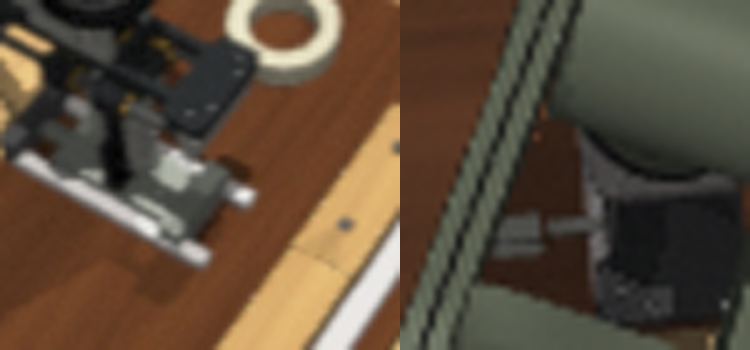

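Request:
drive_tool --moves '[[[0, 0, 0], [0, -0.06, 0], 1], [[0, 0, 0], [0, -0.06, 0], 1], [[0, 0, 0], [0, 0, 0], 1], [[0, 0, 0], [0, 0, 0], 1], [[0, 0, 0], [0, 0, 0], 1], [[0, 0, 0], [0, 0, 0], 1], [[0, 0, 0], [0, 0, 0], 1], [[0, 0, 0], [0, 0, 0], 1]]'

```text
clock: 21.5
position: [488.6, -71.0, 55.2]
ee_rot: [0.002, 0.67, 0.742, 0.002]
ft_force: [8.9, 1.9, -9.0]
opening: 13.9
finger_force: 30.0
```

Run:
```python
from workcell import state,snapshot,cut_out
from fit import *
q=np.load("jig.npy");c,s=np.cos(q[2]),np.sin(q[2]);J=lambda w:np.array([[c,s],[-s,c]])@(np.array(w)[:2]-q[:2])
st=state();print(st["clock"],J(st["position"]),st["ft_force"],st["finger_force"])
print("before: ptr",J(atz(T,(259.1,236.9),37)),"marker",J(atz(T,(251.2,238.2),20)))
a=snapshot("top")["pixels"].astype(int).sum(2)
print(a[232:245,248:264])   # pointer/marker brightness, top view
b=snapshot("scene")
for r in cut_out(b,"batten")[:2]: print(r["score"],J(atz(b,r["pixel"],50)),r["mask"].sum())
```

```text
21.5 [-63.9   1.1] [ 8.9  1.9 -9. ] 30.028821229934692
before: ptr [-100.8   39.4] marker [-101.6   64.1]
[[266 269 103 102 107 105 105 102  97 102 100  91 104 204 232 196]
 [267 198 101  99  96 102 100  99  97  97 101 100 104 204 298 263]
 [270 121  99 103  94  98  99  96 101 104  96 101 102 206 304 298]
 [264 101  98 128 127 158 156  90  95  91 100  98 104 155 302 300]
 [186 136 219 220 222 224 222  94 128 127 159 159 161 165 252 249]
 [118 192 229 230 230 224 223 129 199 220 225 224 226 224 231 230]
 [106 224 232 232 227 229 219 118 170 195 171 163 159 142 221 219]
 [108 192 189 169 179 156 152 100  86 111 109 104 106 112 295 295]
 [155 224 225 225 223 224 221 158  99  98  99  98  98 102 252 298]
 [160 191 191 157 158 160 148 101  93  97  94  93  94 104 253 298]
 [105 114 114 106 106 110 104 100 100 103  99  99  96 101 218 192]
 [ 99 100 103  99  99  99  97 100  94  92  92  95  96 103 197 156]
 [101  97 100  94  98 100  94  97  98  96  91  93  93 101 198 164]]
0.91 [101.9 -60. ] 674
0.76 [303.  281.8] 1123
```

```bash
python3 -c "
from workcell import close_job
print(close_job())"
```

```text
the job is handed in; nothing more can be done
None
```

I butted the loose batten against the screwed-down one, in line and against the fence. The arm is holding the slide's handle about 46.5 mm back, with the pointer within about 1 mm of the fin in the top view. I handed the job in at about 21.6 s of the 48 s allowed; no verdict was shown.

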